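# Test the bench's wide trip switch and lift its lever back

## Robot

A 7-joint arm with a two-finger parallel gripper is mounted at the origin on the work surface. World frame = base frame: x ahead of the robot, y to its left, z up, the work surface at z = 0. Lengths are in m, angles in rad, forces in N, time in s.
With the tool pointing down it reaches from about 0.4 to 0.9 m from the base axis. Payload 5.6 kg.
Tool frame: the origin (TCP) lies midway between the tips of the shut fingers; the grasp point (between the pads) lies 19 mm behind it; y points along the fingers, z is the direction in which the jaws open and shut, and the axes are right-handed (so a half turn about y gives the same grasp; the last joint's range is limited). The gripper opens to 92 mm and grips with 3 to 60 N. Pads are 20 mm wide; open, the fingers measure 128 mm over their backs; the gripper's body (75 mm by 189 mm) begins 69 mm behind the grasp point.
Start: joints at [1.162, 0.468, -0.012, 1.603, 0.006, 1.071, -0.056], TCP at [0.232, -0.607, 0.215] pointing down, gripper open.
Joint ranges: [-2.53, 2.53], [-0.31, 2.02], [-1.57, 1.55], [0.28, 2.44], [-1.29, 4.43], [0.15, 1.84], [-2.92, 2.92]. Speed limits (rad/s): [2.57, 2.57, 3.14, 3.14, 3.14, 3.14, 3.14].

## Interface

Orientations are given as a 3x3 rotation matrix whose columns are the frame's x, y, z axes.
In Python, from station import env, effector, solver, viewer, workorder, search_frame, tip_of gives the robot as it stands. Calls block until the motion is done:
- env.reach(position, orientation): joint-space move of the TCP to a pose.
- env.movel(position, frame=None, rate=0.15): straight line of the TCP; frame=None keeps the orientation; rate is the mean speed in m/s.
- env.goto_joints(angles): joint-space move.
- effector.release() and effector.grasp(squeeze=None): open the fingers fully, or close them until they stop; squeeze is the grip in N (None keeps the last).
- env.pause(seconds).
- solver.inverse_kinematics(position, orientation): joint angles nearest the present ones, or None.
- env.sense(): the state.
- viewer.read_camera(name): name is "scene" or "top" or "wrist"; returns (picture, depth): 400x640x3 uint8, red, green, blue; 400x640 float32, m along the optical axis (not along the pixel's ray), 0 where there is no reading.
- viewer.camera_info(name): a dict with "intrinsics" (3x3 intrinsics, pixels), "dist_coeffs" ([k1, k2, p1, p2, k3] as OpenCV has them; the pictures are not rectified), "eye" and "rotation" of the camera in the world; the wrist camera has in their place "T_tool_cam" (4x4, takes a point from camera to tool coordinates, whose origin is the TCP and whose axes are the tool frame's). Camera axes: x right, y up, looking along -z (the intrinsics and any distortion apply to the point x, -y, -z); pixel columns grow to the right and rows downward; lengths in m; the calibration is good to about 2 mm. A picture is of the moment at which its call begins: read the wrist's pose just before it. camera_info takes no time and is no camera call.
A pose or a line that the arm cannot do raises env.PlanningError and nothing moves.
- workorder.finish_job(): hands the job in, once; it reports no verdict.
Trained networks look in the newest picture that a camera, given by its name, has taken for a name from the list of things; names that differ only in an ending like _2 or _b are one class to them, and where a whole thing is asked for, a point or a joint stands for the part that bears it (a point fixed in the world has none). Each returns a list of dicts, best first, with "score" (0 to 1); they miss things now and then, are a little off and sometimes report something else, mostly with a low value. They report only what shows in the picture. A call takes as long as a camera call.
- search_frame(camera, name): "at" ([x, y, z] in m, in world coordinates, good to about 4 mm: the middle of the surface that is visible of it).
- tip_of(camera, name): "at" ([x, y, z] in m, in world coordinates, good to about 4 mm: a listed point, or the origin of a listed thing).
The state is a dict: "t": time; "joint_positions": joint angles; "joint_velocities": joint speeds; "tau": joint torques, N m; "ee_pos": TCP position; "tcp_rot": TCP orientation; "wrist_force": force on the tool from outside, world axes, zero at the start; "moment": the same for the moment, N m; "gripper_width": finger opening in m.
Only numpy, scipy, OpenCV 4.12 (cv2) and the standard library are available. Lean on these libraries where they do the work, as an engineer would, in place of code of your own. Each camera call takes 0.05 s, during which the arm holds its last target.

## Task

The bench console has two safety trip switches. Test the one with the wide lever: press its test button, the round one to the right of that lever, so that the lever drops, then lift the lever back up until it rests fully home. Leave the narrow switch's lever up, do not knock the lamp bar above the console, and leave the other things on the bench where they are.

Things in the scene. Friction and masses are not known exactly. Their poses are not given: they have to be found in the camera images.
- console: Grey steel bench console, fixed, 400 mm long (y), x -58 to +130 mm. Origin: on the bench, below the centre of its face, which slopes 30 degrees, rising away from the robot (130 mm up the slope, centre 75 mm high); behind it a deck 111 mm high. Two white switch plates (125 x 100 x 6 mm) side by side on the face; either may be the wide one. On each: lever left, button right, seen from the robot.
- wide_button_top (a point): Centre of the top of the wide switch's test button: black, 24 mm across, standing 12 mm above its flat 38 mm steel collar. Its frame: z is the outward normal of the sloped face, x points straight up the slope (away from the robot), y to the left along the console. It is pressed straight in, along -z.
- wide_button (a joint): wide switch's test button: 0 = out, 0.008 m = fully in. Spring: 1.2 N to start, 4 N fully in. The lever trips at about 0.005 m.
- wide_hinge (a point): Point on the hinge axis of the wide switch's lever, mid-way along the lever's width: 14 mm out from the console's sloped face (8 mm above the white switch plate), 20 mm down the slope from and 65 mm to the left of the test button's centre.
- wide_lever_tip (a point): Centre of the black bar at the end of the wide switch's lever: a 16 mm thick bar, 46 mm long, parallel to the console's length, 52 mm from the hinge axis on a steel blade 8 mm thick and 32 mm wide. Moves with the lever.
- wide_lever (a joint): wide lever's angle: 0 = up (home, leaning 14 degrees beyond vertical, away from the robot, kept there by its own weight); 1.40 rad = dropped towards the robot (66 degrees from vertical, 36 degrees down the slope from the face's normal). It weighs about 120 g and balances near 0.24 rad: lifted beyond that it falls home, else it falls back. Lifting takes 1 to 2 N at the tip.
- narrow_button_top (a point): Centre of the top of the narrow switch's test button: black, 24 mm across, standing 12 mm above its flat 38 mm steel collar. Its frame: z is the outward normal of the sloped face, x points straight up the slope (away from the robot), y to the left along the console. It is pressed straight in, along -z.
- narrow_button (a joint): narrow switch's test button: 0 = out, 0.008 m = fully in. Spring: 1.2 N to start, 4 N fully in. The lever trips at about 0.005 m.
- narrow_hinge (a point): Point on the hinge axis of the narrow switch's lever, mid-way along the lever's width: 14 mm out from the console's sloped face (8 mm above the white switch plate), 20 mm down the slope from and 65 mm to the left of the test button's centre.
- narrow_lever_tip (a point): Centre of the black bar at the end of the narrow switch's lever: a 16 mm thick bar, 14 mm long, parallel to the console's length, 52 mm from the hinge axis on a steel blade 8 mm thick and 10 mm wide. Moves with the lever.
- narrow_lever (a joint): narrow lever's angle: 0 = up (home, leaning 14 degrees beyond vertical, away from the robot, kept there by its own weight); 1.40 rad = dropped towards the robot (66 degrees from vertical, 36 degrees down the slope from the face's normal). It weighs about 120 g and balances near 0.24 rad: lifted beyond that it falls home, else it falls back. Lifting takes 1 to 2 N at the tip.
- lamp: Fixed aluminium lamp bar above the console. Origin: straight above the console's, at the height of the bar's underside (250 mm), same axes; the bar spans x +4 to +49, y -200 to +200, z 0 to +25 mm. Its front edge is almost straight above the buttons: a gripper pointing straight down cannot reach them, one tilted square to the face can. Posts 18 mm thick at its ends, at x +100, y +-207 mm.
- spool: Bystander: turned steel part standing upright, 48 mm across, 66 mm high; origin at the centre of its underside.
- micrometer: Bystander: micrometer lying flat, about 130 x 110 x 18 mm; origin at the open side of its bow, on the bench.
- tray: Bystander: empty wooden tray with dividers, 120 x 160 x 30 mm; origin at the centre of its underside.

How it is judged:
On the way, in this order (a step that is already met when the one before it is completed fails the run):
1. the wide switch's test button is pressed in (value of joint wide_button above 0.002 m).
2. the wide switch's lever has dropped (value of joint wide_lever above 1.2 rad), for 0.2 s.
3. the wide switch's lever is lifted back up (value of joint wide_lever below 0.12 rad), for 0.2 s.
At the end, for the whole second after the job is handed in: The wide lever rests fully home (within 0.08 rad of its stop), its test button is out (within 1.5 mm) and the narrow lever is still up (within 0.08 rad); the lever is at rest (value of joint each of wide_lever, narrow_lever below 0.08 rad and value of joint wide_button below 0.0015 m and velocity of joint wide_lever between -0.1 and 0.1 rad/s); the robot touches nothing.
It fails at once if the narrow switch's lever is dropped (moved more than 0.5 rad) (value of joint narrow_lever above 0.5 rad).
It fails at once if the lamp bar is knocked (more than 5 N) (contact force between lamp and anything else above 5 N).
It fails at once if a bystander is moved by more than 20 mm (distance of any of spool, micrometer, tray from where it was at the start of the episode above 0.02 m).
It also fails if it takes over 48 s, if anything falls off the work surface, if the arm or the gripper's body presses on something with over 40 N, if the wrist force passes 120 N, or if a joint passes its speed limit or range.

## Working session

There is one attempt and no reset: what is moved stays moved. The work goes in short steps, each a Python script; the robot and the scene stay as the last script left them, time stands still between calls to the robot, and variables do not carry over. Pictures are saved under pics/ and viewed, and the job is handed in when it is done.

```bash
ls; mkdir -p pics
python3 - <<'E'
from station import *
import cv2
s=env.sense();print(s['t'],s['ee_pos'],s['tcp_rot'],s['gripper_width'])
for c in ['scene','top']:
    p,d=viewer.read_camera(c);cv2.imwrite(f'pics/{c}0.png',p[:,:,::-1])
    i=viewer.camera_info(c);print(c,i['eye'],i['rotation'])
    for n in ['wide_button_top','wide_hinge','wide_lever_tip','narrow_button_top','narrow_hinge','narrow_lever_tip','console','lamp','spool','micrometer','tray']:
        print(n,[(r['at'],round(r['score'],2)) for r in tip_of(c,n)][:2])
E
```

```text
pics
0.0 [ 0.23220858 -0.6064772   0.21364138] [[-9.33868334e-01 -7.35718341e-04  3.57616266e-01]
 [-3.57617005e-01  1.60803379e-03 -9.33866956e-01]
 [ 1.12004009e-04 -9.99998436e-01 -1.76479723e-03]] 0.09165578193214062
scene [1.57164589 0.13658921 0.84432555] [[-0.13979337 -0.52706535  0.83824813]
 [ 0.99017486 -0.07731793  0.11651475]
 [ 0.00340072  0.84630022  0.53269539]]
wide_button_top [([0.651, 0.029, 0.0979], 0.6), ([0.644, -0.0205, -0.0019], 0.36)]
wide_hinge [([0.6515, 0.0974, 0.0828], 0.58)]
wide_lever_tip [([0.6644, 0.0962, 0.1299], 0.61), ([0.6423, -0.0249, 0.2476], 0.23)]
narrow_button_top [([0.617, -0.1357, 0.1006], 0.56), ([0.3013, -0.2411, 0.0019], 0.3)]
narrow_hinge [([0.6159, -0.0675, 0.0848], 0.55)]
narrow_lever_tip [([0.629, -0.0632, 0.134], 0.56)]
console [([0.6447, -0.0207, -0.0012], 0.69)]
lamp [([0.6456, -0.0199, 0.2485], 0.77)]
spool []
micrometer [([0.5101, -0.5064, -0.0005], 0.67)]
tray [([0.3022, -0.2415, -0.0001], 0.64)]
top [ 0.2313541  -0.01342077  1.38607993] [[ 0.07001345  0.97273197 -0.22111227]
 [-0.99753585  0.06726914 -0.01992692]
 [-0.00450953  0.22196257  0.97504476]]
wide_button_top [([0.6506, 0.0332, 0.1017], 0.41)]
wide_hinge [([0.6519, 0.0945, 0.0815], 0.93)]
wide_lever_tip [([0.6676, 0.0932, 0.1335], 0.6)]
narrow_button_top [([0.6195, -0.1305, 0.0975], 0.62)]
narrow_hinge [([0.6172, -0.0621, 0.0868], 0.69)]
narrow_lever_tip [([0.6314, -0.0693, 0.1365], 0.35)]
console [([0.6397, -0.0237, 0.002], 0.73), ([0.6685, 0.093, 0.1337], 0.58)]
lamp [([0.6665, 0.091, 0.1329], 0.59)]
spool [([0.5081, 0.4585, -0.0051], 0.49)]
micrometer [([0.5155, -0.5125, -0.0001], 0.69)]
tray [([0.6437, -0.0209, 0.2524], 0.72), ([0.3096, -0.2462, 0.0002], 0.62)]
```

View pics/scene0.png

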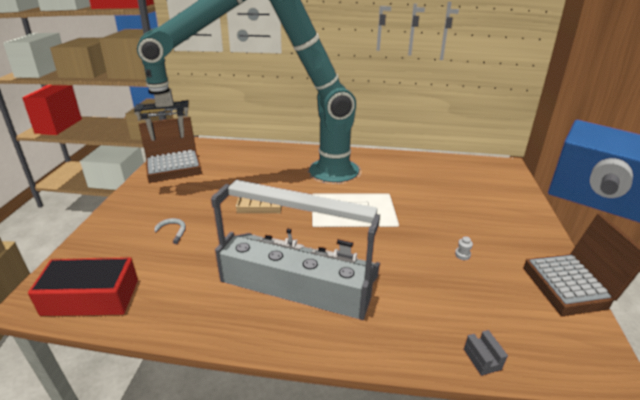

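View pics/top0.png

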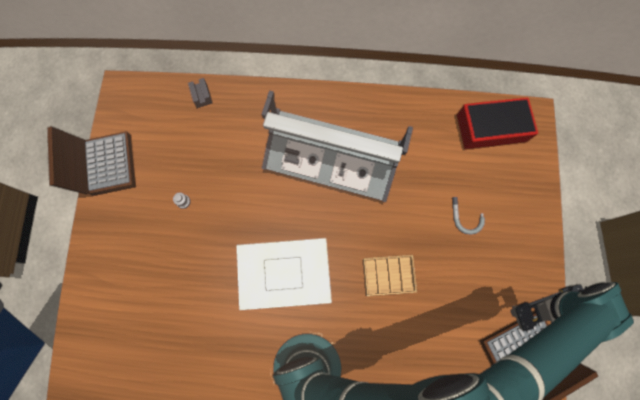

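The wide switch is the left one: lever at (292,155) and button at (313,160) in the top picture. The narrow switch is on the right, at (342,168) and (362,172). Next I fit the console frame and look with the wrist camera from a pose square to the face.

```bash
cat > h.py <<'E'
from station import *
import numpy as np, cv2
def axes(yaw):
    c,s=np.cos(yaw),np.sin(yaw); Z=np.array([[c,-s,0],[s,c,0],[0,0,1]])
    n=Z@[-.5,0,np.sqrt(.75)]; u=Z@[np.sqrt(.75),0,.5]; y=Z@[0,1,0.]
    return u,y,n   # upslope, left, normal
def tool(yaw,sgn=1):
    u,y,n=axes(yaw); Y=-n; Zt=sgn*y; return np.column_stack([np.cross(Y,Zt),Y,Zt])
E
python3 - <<'E'
from h import *
P=dict(wb=([.651,.029,.0979],[.6506,.0332,.1017]),wh=([.6515,.0974,.0828],[.6519,.0945,.0815]),wt=([.6644,.0962,.1299],[.6676,.0932,.1335]),
nb=([.617,-.1357,.1006],[.6195,-.1305,.0975]),nh=([.6159,-.0675,.0848],[.6172,-.0621,.0868]),nt=([.629,-.0632,.134],[.6314,-.0693,.1365]),o=([.6447,-.0207,0],[.6397,-.0237,0]))
P={k:np.mean(v,0) for k,v in P.items()}
d=sum(P['w'+k]-P['n'+k] for k in 'bht')/3; print(d)
yaw=np.arctan2(-d[0],d[1]);print('yaw',np.degrees(yaw))
u,y,n=axes(yaw)
C=P['o']+[0,0,.075]
for k in P: print(k,(np.array([u,y,n])@(P[k]-C)*1000).round(1))
print(viewer.camera_info('wrist'))
b=P['wb']
for s in (1,-1):
    R=tool(yaw,s)
    for h in (.0,.05,.12,.2): print(s,h,solver.inverse_kinematics(b+n*h,R))
E
```

```text
[ 0.0345      0.16196667 -0.00215   ]
yaw -12.024678906706855
wb [10.1 53.9 22.8]
wh [ -9.7 117.5  13.9]
wt [ 27.4 119.3  49.6]
nb [  11.7 -113.5   21. ]
nh [ -8.6 -47.   17.5]
nt [ 27.9 -45.6  53.5]
o [-37.5   0.  -65. ]
{'intrinsics': array([[301.10704522,   0.        , 314.78083561],
       [  0.        , 301.10704522, 202.71464617],
       [  0.        ,   0.        ,   1.        ]]), 'dist_coeffs': array([0.00978956, 0.        , 0.        , 0.        , 0.        ]), 'T_tool_cam': array([[ 3.19071312e-05, -9.63660662e-01, -2.67129419e-01,
        -7.41256115e-02],
       [-1.62676297e-04,  2.67129411e-01, -9.63660652e-01,
        -1.70258601e-01],
       [ 9.99999986e-01,  7.42032716e-05, -1.48241415e-04,
        -1.93976768e-04],
       [ 0.00000000e+00,  0.00000000e+00,  0.00000000e+00,
         1.00000000e+00]])}
1 0.0 [ 0.026898    0.46921463 -0.27368149  2.07813387  1.24767727  0.33522202
  0.0240625 ]
1 0.05 [ 0.4165091   0.46523777 -0.76530985  2.08700526  1.27256593  0.54821081
  0.06377817]
1 0.12 [ 0.74437942  0.4659031  -1.19577147  2.09975654  1.20693777  0.73457662
  0.14908224]
1 0.2 [ 0.73152219  0.12866066 -1.06958795  2.1041061   0.66928989  0.6087154
  0.56550286]
-1 0.0 [-0.87985891  0.59276053  0.86399441  2.13329937 -1.21297054  0.24366738
 -0.85752192]
-1 0.05 [-0.3354947   0.33727043  0.13307418  2.13321432  0.72012594  0.2537083
 -2.66435643]
-1 0.12 [ 0.03439013  0.20910815 -0.32057345  2.13483681  0.75630002  0.43831711
 -2.67899611]
-1 0.2 [ 0.9040331   0.20214348 -1.28293413  2.09936412  0.79041715  0.66209413
 -2.66947444]
```

Run:
```python
from h import *
yaw=np.radians(-12.0); u,y,n=axes(yaw); R=tool(yaw)
b=np.array([.651,.031,.0985])
env.reach([.42,-.2,.33],R); print(env.sense()['joint_positions'].round(2))
effector.grasp(20)
env.reach(b+n*.11-u*.01+y*.03,R)
env.pause(.3)
s=env.sense();print(s['t'],s['joint_positions'].round(2),s['ee_pos'],s['wrist_force'],s['gripper_width'])
p,d=viewer.read_camera('wrist');cv2.imwrite('pics/w1.png',p[:,:,::-1]);np.save('d1.npy',d)
for nme in ['wide_button_top','wide_hinge','wide_lever_tip','narrow_button_top','narrow_hinge','narrow_lever_tip']:
    print(nme,[(r['at'],round(r['score'],2)) for r in tip_of('wrist',nme)][:2])
```

```text
[ 0.64 -0.23 -0.14  2.23 -0.28  0.65  2.03]
6.2667 [ 0.26  0.3  -0.66  2.11  1.01  0.54  0.2 ] [0.59502368 0.07307904 0.18901712] [-1.05528074  0.48853381  0.13965853] 0.0006573161817952667
wide_button_top [([0.6538, 0.0286, 0.1045], 0.78)]
wide_hinge [([0.6503, 0.0978, 0.08], 0.92)]
wide_lever_tip [([0.6632, 0.0938, 0.132], 0.93)]
narrow_button_top [([0.6178, -0.1325, 0.1006], 0.69)]
narrow_hinge [([0.6126, -0.0671, 0.083], 0.72)]
narrow_lever_tip [([0.6278, -0.0696, 0.132], 0.75)]
```

View pics/w1.png

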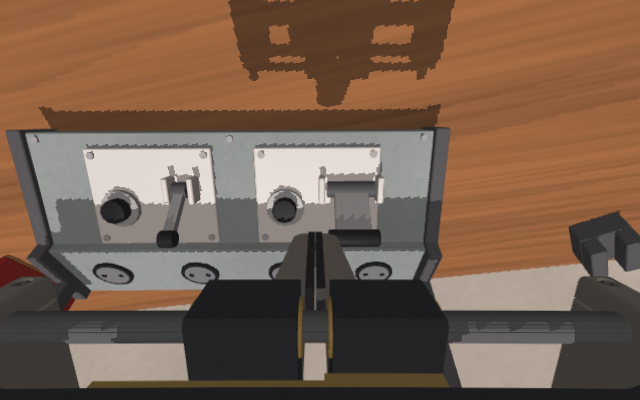

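The wrist picture is turned: downslope is up and right is console-left. The wide button is at (284,208) and the bar of its lever, which is up, is at (354,238). The narrow button is at (116,210) and its lever bar at (168,239). I measure the buttons and the face from depth.

Run:
```python
from h import *
s=env.sense();d=np.load('d1.npy');i=viewer.camera_info('wrist');K=i['intrinsics']
v,uu=np.mgrid[0:400,0:640]
pts=cv2.undistortPoints(np.stack([uu,v],-1).reshape(-1,1,2).astype(float),K,i['dist_coeffs']).reshape(400,640,2)
cam=np.stack([pts[...,0]*d,-pts[...,1]*d,-d],-1)
T=i['T_tool_cam'];W=(cam@T[:3,:3].T+T[:3,3])@s['tcp_rot'].T+s['ee_pos']
m=lambda a,b,c,e:W[b:e,a:c].reshape(-1,3)
p=cv2.imread('pics/w1.png').max(2)
# plates: plane fit from bright white pixels
for x0,x1 in ((258,320),(90,160)):
    q=W[155:188,x0:x1].reshape(-1,3);c=q.mean(0);nn=np.linalg.svd(q-c)[2][2];nn*=np.sign(nn[2]);print('plate n',nn,'tilt',np.degrees(np.arccos(nn[2])),'yaw',np.degrees(np.arctan2(-nn[1],-nn[0])),'rms',((q-c)@nn).std())
yaw=np.radians(-12);u,y,n=axes(yaw);A=np.array([u,y,n])
b0=np.array([.651,.031,.0985])
L=(W-b0)@A.T*1000
for x0,x1,y0,y1 in((262,305,185,228),(95,140,185,232)):
    g=L[y0:y1,x0:x1].reshape(-1,3);dark=(p[y0:y1,x0:x1]<60).ravel();g=g[dark];top=g[g[:,2]>np.percentile(g[:,2],90)-3]
    print('button',len(top),top.mean(0),top.min(0),top.max(0),'world',(top.mean(0)/1000)@A+b0)
print('plate n-levels',np.median(L[155:188,258:320,2]),np.median(L[155:188,90:160,2]))
```

```text
plate n [ 0.73523979 -0.15319184  0.66026867] tilt 48.67963397203916 yaw 168.23045039813053 rms 0.00934320069520701
plate n [ 0.69061261 -0.1444835   0.70864571] tilt 44.87516710166425 yaw 168.18354512112757 rms 0.009289172462654077
button 311 [-2.33234501 -0.73585077  3.19222727] [-86.20833454 -11.82421992   0.28710863] [ 11.25692841  29.51028003 280.80544272] world [0.64731004 0.03103203 0.10009838]
button 442 [   0.34068399 -165.16880579    2.19626367] [ -86.20833454 -177.4867918    -0.45422936] [ 12.1591634   29.51028003 280.80544272] world [ 0.61587393 -0.1303925   0.10057236]
plate n-levels -15.490301894546146 -16.13925365491951
```

Run:
```python
from h import *
s=env.sense();d=np.load('d1.npy');i=viewer.camera_info('wrist');K=i['intrinsics']
v,uu=np.mgrid[0:400,0:640]
pts=cv2.undistortPoints(np.stack([uu,v],-1).reshape(-1,1,2).astype(float),K,i['dist_coeffs']).reshape(400,640,2)
cam=np.stack([pts[...,0]*d,-pts[...,1]*d,-d],-1)
T=i['T_tool_cam'];W=(cam@T[:3,:3].T+T[:3,3])@s['tcp_rot'].T+s['ee_pos'];W[d<=0]=np.nan
p=cv2.imread('pics/w1.png').max(2)
yaw=np.radians(-12);u,y,n=axes(yaw);A=np.array([u,y,n])
b0=np.array([.651,.031,.0985]);L=(W-b0)@A.T*1000
for x0,x1 in ((260,318),(90,158)):
    q=L[155:186,x0:x1].reshape(-1,3);q=q[np.isfinite(q[:,0])];md=np.median(q[:,2]);q=q[abs(q[:,2]-md)<4]
    c=q.mean(0);nn=np.linalg.svd(q-c)[2][2];print('plate level',md,'normal local',nn)
for x0,x1,y0,y1 in((262,305,185,228),(95,140,185,232)):
    g=L[y0:y1,x0:x1].reshape(-1,3);g=g[np.isfinite(g[:,0])];g=g[(g[:,2]>-5)&(g[:,2]<10)]
    print('button',len(g),np.median(g,0),g.min(0),g.max(0))
g=L[228:247,325:384].reshape(-1,3);g=g[np.isfinite(g[:,0])];g=g[g[:,2]>15];print('bar',np.median(g,0),np.percentile(g,2,0),np.percentile(g,98,0))
```

```text
plate level -15.504710124860011 normal local [-0.00165959  0.00426368 -0.99998953]
plate level -16.13996281226345 normal local [-0.00540182  0.00316775 -0.99998039]
button 471 [-1.58227328 -0.60042076  2.27301532] [-12.257288   -12.08580511  -4.84641691] [11.25692841 10.91691435  4.80294169]
button 545 [  -0.22735331 -164.8616879     1.36620274] [ -11.18448467 -178.60717742   -4.98442628] [  12.1591634  -154.01693433    3.86898735]
bar [10.40769617 62.67588806 36.89363045] [-20.70927642  35.86572448  27.5345474 ] [ 21.83920893  85.39753798 130.32793175]
```

Run:
```python
from h import *
yaw=np.radians(-12);u,y,n=axes(yaw);R=tool(yaw)
b0=np.array([.651,.031,.0985]);P=lambda a,b,c:b0+(a*u+b*y+c*n)/1000
env.movel(P(-1,-.6,12),frame=R,rate=.12); env.pause(.2)
f0=env.sense()['wrist_force'];print(f0)
for c in (2,-1,-3,-4.5,-6):
    env.movel(P(-1,-.6,c),rate=.03);env.pause(.1)
    s=env.sense();f=(s['wrist_force']-f0)@n;print(c,round(f,2),((s['ee_pos']-b0)@n*1000).round(2),round(s['t'],2))
    if f>7:break
    if f>3.6:break
env.movel(P(-1,-.6,40),rate=.12);env.movel(P(-20,30,112),rate=.2);env.pause(.2)
p,d=viewer.read_camera('wrist');cv2.imwrite('pics/w2.png',p[:,:,::-1]);np.save('d2.npy',d)
for nme in ['wide_hinge','wide_lever_tip']:
    print(nme,[(r['at'],(np.array([u,y,n])@(np.array(r['at'])-b0)*1000).round(1),round(r['score'],2)) for r in tip_of('wrist',nme)][:2])
print(env.sense()['t'])
```

```text
[ 0.14386359 -0.55909051  0.32604739]
2 1.1 1.98 8.41
-1 1.25 -0.98 8.76
-3 2.52 -2.97 9.11
-4.5 3.34 -4.47 9.46
-6 7.61 -5.71 9.81
wide_hinge [([0.6493, 0.0976, 0.0802], array([-22.6,  64.8,  -8.1]), 0.94)]
wide_lever_tip [([0.6041, 0.1068, 0.1017], array([-51.8,  64.4,  33.6]), 0.62)]
11.2417
```

View pics/w2.png

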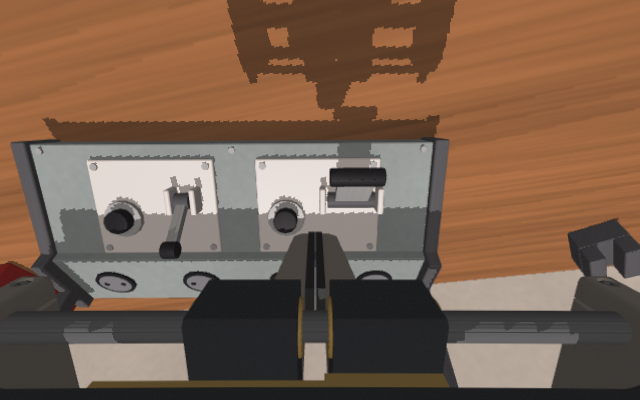

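The lever has dropped: its bar is at (358,177), in front of the hinge. The narrow lever is still up, with its bar at (170,250). I now lift from the downslope side with the shut fingers.

Run:
```python
from h import *
yaw=np.radians(-12);u,y,n=axes(yaw);R=tool(yaw);A=np.array([u,y,n])
b0=np.array([.651,.031,.0985]);P=lambda a,b,c:b0+(a*u+b*y+c*n)/1000
env.movel(P(-86,64,75),rate=.2);env.movel(P(-86,64,22),rate=.12);env.pause(.2)
f0=env.sense()['wrist_force']
for a in (-68,-55,-45,-35,-25,-18,-12,-8,-5,-3):
    env.movel(P(a,64,22),rate=.06)
    s=env.sense();f=A@(s['wrist_force']-f0);print(a,f.round(2),(A@(s['ee_pos']-b0)*1000).round(1),round(s['t'],2))
    if np.linalg.norm(f)>8:break
env.pause(.4)
s=env.sense();print((A@(s['wrist_force']-f0)).round(2))
p,d=viewer.read_camera('wrist');cv2.imwrite('pics/w3.png',p[:,:,::-1])
```

```text
-68 [-0.43 -0.96 -1.56] [-68.1  64.   22.2] 13.05
-55 [-0.93 -0.11 -1.53] [-55.2  64.   22. ] 13.42
-45 [-0.14 -0.79 -1.2 ] [-45.   63.9  22. ] 13.73
-35 [-1.26 -0.65 -2.09] [-35.1  64.   22. ] 14.05
-25 [-0.67 -0.49 -1.09] [-25.   63.9  22. ] 14.37
-18 [ 0.45 -1.11 -1.04] [-17.9  64.   22. ] 14.63
-12 [ 0.1  -1.78 -1.03] [-11.9  64.   22. ] 14.88
-8 [ 0.02 -1.67 -1.8 ] [-7.8 64.  22. ] 15.13
-5 [-1.4  -0.43 -0.51] [-5.7 64.1 21.9] 15.38
-3 [-5.87 -0.33  1.64] [-5.3 64.1 21.8] 15.63
[-6.54 -1.14  1.47]
```

View pics/w3.png

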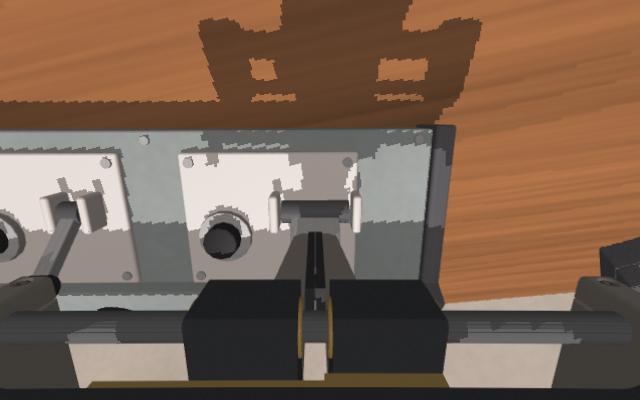

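The fingers now hold the lever against its home stop: the force rises as I push, at the predicted position. I back off downslope, retract and check.

Run:
```python
from h import *
yaw=np.radians(-12);u,y,n=axes(yaw);A=np.array([u,y,n])
b0=np.array([.651,.031,.0985]);P=lambda a,b,c:b0+(a*u+b*y+c*n)/1000
env.movel(P(-12,64,22),rate=.03);env.movel(P(-50,64,22),rate=.1);env.movel(P(-60,30,112),rate=.15);env.pause(.4)
p,d=viewer.read_camera('wrist');cv2.imwrite('pics/w4.png',p[:,:,::-1])
for nme in ['wide_button_top','wide_hinge','wide_lever_tip','narrow_lever_tip']:
    print(nme,[((A@(np.array(r['at'])-b0)*1000).round(1),round(r['score'],2)) for r in tip_of('wrist',nme)][:2])
s=env.sense();print(s['t'],s['wrist_force'])
```

```text
wide_button_top [(array([ 0.3, -1.1,  7.2]), 0.68)]
wide_hinge [(array([-17.5,  66.1,  -9.2]), 0.84)]
wide_lever_tip [(array([11.2, 63.6, 27.7]), 0.63)]
narrow_lever_tip [(array([ 15.5, -99.5,  28.8]), 0.86)]
18.5083 [ 0.23426493 -0.6072747   0.35456904]
```

View pics/w4.png

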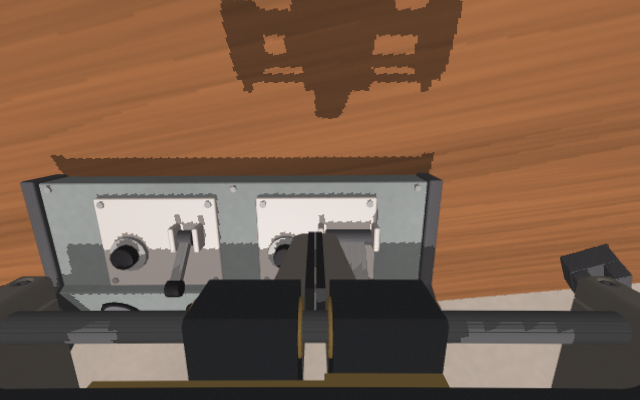

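The gripper partly hides the lever here. I take the first viewpoint again so I can compare directly with the first wrist picture.

Run:
```python
from h import *
yaw=np.radians(-12);u,y,n=axes(yaw);A=np.array([u,y,n])
b0=np.array([.651,.031,.0985])
env.movel(b0+n*.11-u*.01+y*.03,rate=.15);env.pause(.3)
p,d=viewer.read_camera('wrist');cv2.imwrite('pics/w5.png',p[:,:,::-1])
print('tip',[((A@(np.array(r['at'])-b0)*1000).round(1),round(r['score'],2)) for r in tip_of('wrist','wide_lever_tip')][:2])
a=cv2.imread('pics/w1.png').astype(int);D=abs(a-p[:,:,::-1]).max(2)
d1=np.load('d1.npy')
for k,(x0,x1,y0,y1) in dict(widelever=(322,384,175,247),wbutton=(265,305,190,228),narrow=(155,205,175,247)).items():
    q=(d-d1)[y0:y1,x0:x1]; print(k,np.median(q)*1000,np.percentile(abs(q),90)*1000,(D[y0:y1,x0:x1]>40).mean())
p2,_=viewer.read_camera('top');cv2.imwrite('pics/top5.png',p2[:,:,::-1])
s=env.sense();print(s['t'],s['wrist_force'])
```

```text
tip [(array([15.4, 62.9, 30. ]), 0.64)]
widelever 0.39356947 3.2407937 0.06451612903225806
wbutton -0.08416176 4.4217553 0.10460526315789474
narrow 0.16245246 2.4573858 0.06472222222222222
19.4417 [-0.08785864  0.18925651 -0.31542962]
```

View pics/w5.png

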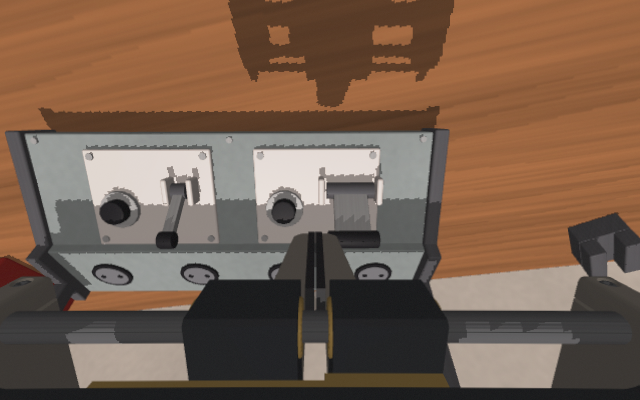

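This matches the first picture: the wide bar is at (353,239), its button is out at (284,210), and the narrow lever is up at (168,240). The robot is clear of everything.

Run:
```python
from station import *
print(workorder.finish_job(), env.sense()['t'])
```

```text
the job is handed in; nothing more can be done
the job is handed in; nothing more can be done
```

The wide switch is tested and its lever is back up. I handed the job in at about 19.5 s of robot time, out of the 48 s allowed; handing in reports no verdict.

- **Press:** I pressed the wide (left) switch's test button square to the face with the fingers shut. The force rose from 1.2 to 3.3 N, then to 7.6 N at about 8 mm, where the button reached its stop. The wrist picture then showed the lever dropped.
- **Lift:** I pushed the lever up from the downslope side until it met its home stop, at about 6.5 N, then backed off.
- **Last checks:** From the original viewpoint, the lever and both buttons matched the first wrist picture. The median depth change was under 0.4 mm. The wide tip measured (15.4, 62.9, 30.0) mm from my button reference, against (14.6, 64.5, 29.9) mm predicted for home. The narrow lever was still up, and the residual wrist force of about 0.4 N was noise, so the robot was touching nothing.
- **Disagreements:** One detection of the button top read about 5 mm too high. Depth and the press force contradicted it, so I ignored it.
- **Not checked:** I did not measure the bystanders again at the end, and I took a final top picture but did not look at it. The arm's path stayed well above them. I never measured contact with the lamp bar directly, but the wrist force readings I took showed no sign of any.

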